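# Show the drive's lamp to the overhead camera with an inspection mirror

### The job

The colleague watching through the overhead camera of the servo-drive test rig needs to see the amber lamp on the drive's front, which the lens cannot see. Take the inspection mirror out of its rest by the handle, bring its glass to the middle of the camera's view at the distance where the camera is sharp, and angle it so that the lens sees the lamp reflected in the middle of the glass. Finish while still holding the mirror there in the air, quite still, without touching the rig, drive or camera or disturbing the other things on the bench.

Things in the scene. Friction and masses are not known exactly. Their poses are not given: they have to be found in the camera images.
- mirror: Loose inspection mirror, 150 g. Origin mid-handle: a blue bar 120 mm along x, 16 wide (y), 20 high. At its +x end a rigid neck carries a round mirror 60 mm across, 5 thick, face centre at x = 160, y = z = 0; the face's normal is (0, 0.707, 0.707), 45 deg between +y and +z. Starts level, z up, in the rest. Grip it mid-handle across the 16 mm, so that the hand stays out of the camera's view.
- mirror_face (a point): Centre of the reflecting face of the inspection mirror (glass 55 mm across); z is the face's normal (out of the glass), x lies along the handle, away from it.
- rest: Fixed dark steel rest for the mirror: base 130 x 70 x 8 mm, origin at the centre of its underside; two forks 96 mm apart along x (6 thick, 40 wide, top at 61 mm). The handle lies along x in their notches (20 mm wide, floor 45 mm up), its centre 55 mm above the bench, over the origin within 3 mm; it lifts straight up and out.
- rig: Fixed drive test rig; origin on the bench under mid-rail, in line with the drive's front, which looks to -y. In mm: base x -210..250, y -100..170, 15 thick; upright plate and duct behind y = 100, x -200..200, 265 tall; power supply at x -187..-129 (front y = 30), breakers at x 120..190. Post 20 thick, 455 tall at x 205, y -33 carries the camera's boom along -x, about 425 up.
- lamp (a point): Front of the lit amber lamp, 15 mm across in a steel ring, 100 mm above the bench on the front of the black servo drive; axes as the rig's: the lamp looks to -y. The drive is 58 mm wide, 45 to 215 mm up, clipped within 45 mm of mid-rail along x; a green plug stands 24 mm out of its front 48 to 68 mm above the lamp, an orange one 14 mm out below it.
- lens (a point): Centre of the lens front of the overhead camera (grey box 46 x 46 x 42 mm, black barrel 34 mm across, fixed to the rig). z is the direction it looks: down, leaning 15 deg away from the drive; x runs along the boom. The lens is 341 mm above the bench. It is sharp at 250 mm: the mirror face's centre belongs at x = y = 0, z = 250 mm here, which is 100 mm above the bench and 120 mm before the drive's front.
- aim (a point): Unseen helper point, no object: 68 % of the way on the straight line from lens to lamp, dividing it as their distances from the mirror (250 and 120 mm). With the mirror face's centre in its place, the lamp shows in the middle of the glass when the face's normal points from that centre to this point (about 130 mm off).
- multimeter: Yellow multimeter 175 x 82 x 42 mm lying on the bench; bystander, origin at the centre of its underside.
- mug: White mug, 80 mm across, 92 mm tall; bystander, origin under its centre.
- wire_spool: White spool of red wire, 90 mm across, 50 mm tall; bystander, origin under its centre.
- screwdriver_a: Orange-handled screwdriver 200 mm long lying on the bench; bystander, origin on its axis.
- screwdriver_b: Yellow-handled screwdriver 180 mm long lying on the bench; bystander, origin on its axis.
There are look-alikes about, which are no part of the job. What is shaped like the rest but blue or turquoise is not meant.

How it is judged (in metres and radians):
On the way:
1. the mirror is lifted clear of its rest, in the gripper (z of mirror in the frame of rest above 0.075 m and contact force between mirror and rest below 0.05 N and contact force between the fingers and mirror above 1 N), for 0.1 s.
At the end, for the whole second after the job is handed in: Mirror held by its handle in the air, still, clear of rest and rig; its face's centre within 20 mm of the camera's axis in x and y and 225 to 275 mm from the lens; the aim point in front of the glass and within 16 mm, in x and y, of the normal through its centre (contact force between the fingers and mirror above 1 N and distance between the grasp point and mirror_face above 0.09 m and contact force between mirror and rest below 0.05 N and contact force between mirror and rig below 0.05 N and height (world z) of each of mirror, mirror_face above 0.05 m and x of mirror_face in the frame of lens between -0.02 and 0.02 m and y of mirror_face in the frame of lens between -0.02 and 0.02 m and z of mirror_face in the frame of lens between 0.225 and 0.275 m and x of aim in the frame of mirror_face between -0.016 and 0.016 m and y of aim in the frame of mirror_face between -0.016 and 0.016 m and z of aim in the frame of mirror_face above 0.06 m and linear speed of mirror below 0.02 m/s and angular speed of mirror below 0.15 rad/s); the arm keeps its last pose, push and grip.
It fails at once if the mirror or the arm knocks the rig, drive or camera (contact force between any of mirror, the arm, the fingers and rig above 2 N).
It fails at once if the drive is shifted along its rail by more than 5 mm (distance of lamp from where it was at the start of the episode above 0.005 m).
It fails at once if a bystander is moved by more than 20 mm (distance of any of multimeter, mug, wire_spool, screwdriver_a, screwdriver_b from where it was at the start of the episode above 0.02 m).
It also fails if it takes over 34 s, if anything falls off the work surface, if the arm or the gripper's body presses on something with over 40 N, if the wrist force passes 120 N, or if a joint passes its speed limit or range.

### The arm

A 6-joint arm with a two-finger parallel gripper is mounted at the origin on the work surface. World frame = base frame: x ahead of the robot, y to its left, z up, the work surface at z = 0. Lengths are in mm, angles in rad, forces in N, time in s.
With the tool pointing down it reaches from about 275 to 825 mm from the base axis. Payload 4.9 kg.
Tool frame: the origin (TCP) lies between the finger pads; the fingertips stand 19 mm ahead of it and the grasp point (between the pads) is the TCP; x points along the fingers, y is the direction in which the jaws open and shut, and the axes are right-handed (so a half turn about x gives the same grasp; the last joint's range is limited). The gripper opens to 85 mm and grips with 20 to 120 N. Pads are 22 mm wide; open, the fingers measure 114 mm over their backs; the gripper's body (76 mm by 85 mm) begins 54 mm behind the grasp point. The pads swing forward as they close: fully open they stand 13 mm farther back than shut.
Start: joints at [-1.289, 0.326, -0.193, 1.052, 0, 1.437], TCP at [222.17, -503.149, 250.281] pointing down, gripper open.
Joint ranges: [-2.65, 2.65], [-0.97, 1.79], [-1.3, 1.35], [-1.93, 2.1], [-1.47, 1.37], [-3.14, 3.14]. Speed limits (rad/s): [2.57, 2.57, 3.14, 3.14, 3.14, 3.14].

### API

Orientations are given as a rotation vector (axis times angle).
In Python, from bench import sense, viewer, job_done gives the robot as it stands.
- The arm moves only by the tool send_rows, never from a script. Its argument "targets" is a list of rows, each a list of 2 entries, a list of its own where there are three numbers: the shift along the tool's x, y, z each as a share of 4 cm, from -1 to 1, then the turn, a rotation vector about the tool's x, y, z each as a share of 0.08 rad, from -1 to 1. A call has 1 to 12 rows; each row shifts and turns the commanded pose from where the row before left it, along the tool's axes as they then stand; what a row does not reach is not made up. A row lasts 1/10 s, in which the tool goes at most 50 mm and 8.59 degrees, less where a joint would pass 70% of its speed; a pose out of reach is approached as far as the arm can. A call with a number of a shift or a turn outside -1 to 1 is refused whole. A call with a gripper value outside its range is refused whole. "hand" is the opening, from -1 (shut) to 1 (fully open), set as the call begins (left out, the last holds). The fingers move at their own pace and stop on an object; the grip force is fixed at half the most. Time passes only in rows, so rows that do not move let the fingers close. It gives the time, the measured TCP pose, the force and the opening at its end, in the units of the state.
- sense(): the state, without advancing time (a new reading comes with each control period).
- viewer.grab_frame(name): name is "scene" or "top" or "wrist"; returns a dict with "img" (480x640x3 uint8, red, green, blue), "depth" (480x640 float32, mm along the optical axis (not along the pixel's ray), 0 where there is no reading), "fx", "fy", "cx", "cy" (pixels), "extrinsics" (4x4, takes a point from world to camera coordinates). Camera axes: x right, y up, looking along -z (the intrinsics and any distortion apply to the point x, -y, -z); pixel columns grow to the right and rows downward; lengths in mm; the calibration is good to about 2 mm. A picture is of the moment at which its call begins.
- job_done(): hands the job in, once; it reports no verdict.
The state is a dict: "clock": time; "joint_pos": joint angles; "qvel": joint speeds; "joint_efforts": joint torques, N m; "eef_pos": TCP position; "ee_rot": TCP orientation; "contact_force": force on the tool from outside, world axes, zero at the start; "ft_torque": the same for the moment, N m; "grip_width": finger opening in mm.
Only numpy, scipy, OpenCV 4.12 (cv2) and the standard library are available. Lean on these libraries where they do the work, as an engineer would, in place of code of your own. Each camera call takes 0.05 s, during which the arm holds its last target.

## Working session

There is one attempt and no reset: what is moved stays moved. The work goes in short steps, Python scripts to look and compute and a tool call to move; the robot and the scene stay as the last step left them, time stands still between calls to the robot, and variables do not carry over. Pictures are saved under pics/ and viewed, and the job is handed in when it is done.

Besides the shell and the picture viewer there is one more tool, called as name(argument=value, ...), one argument or row to a line, values as JSON. send_rows: Moves the arm, as the interface text tells. Shift numbers are shares of 4 cm and turn numbers shares of 0.08 rad, none past 1 either way. Its arguments: {"type":"object","properties":{"targets":{"type":"array","items":{"type":"array"}},"hand":{"type":"number"}},"required":["targets"]}

```bash
mkdir -p pics; ls; python3 - <<'E'
from bench import sense, viewer
import cv2, pickle
print(sense())
for n in ["scene","top","wrist"]:
    f=viewer.grab_frame(n); pickle.dump(f,open(f"pics/{n}0.pkl","wb"))
    cv2.imwrite(f"pics/{n}0.png",f["img"][:,:,::-1]); print(n,f["fx"],f["fy"],f["cx"],f["cy"],f["extrinsics"].tolist() if hasattr(f["extrinsics"],'tolist') else f["extrinsics"], f.keys())
E
```

```text
pics
{'clock': 0.0, 'joint_pos': array([-1.28922580e+00,  3.26945622e-01, -1.93596163e-01,  1.05202215e+00,
       -2.41023045e-06,  1.43658624e+00]), 'qvel': array([ 1.87962352e-03,  1.95821067e-04, -9.62388424e-04,  6.80763031e-04,
        8.03510783e-05, -2.08781773e-03]), 'joint_efforts': array([-7.38495546e-04, -4.43395150e+01,  2.62441581e+01,  1.53505109e-02,
        3.72563898e-05, -1.83382163e-07]), 'eef_pos': array([ 221.99374291, -502.59130964,  249.49621688]), 'ee_rot': array([ 1.9928267 ,  0.42218621, -1.99309662]), 'contact_force': array([-0.54271293,  0.85856439,  0.27970983]), 'ft_torque': array([ 0.00279911, -0.00470632, -0.04443238]), 'grip_width': 85.31689058043541}
scene 491.70249590474833 491.70249590474833 324.2759917649179 241.8322831063854 [[0.7210362726509452, 0.6927232773051812, -0.015529153267354835, -356.77296170319846], [-0.4355716362451074, 0.4705765590304707, 0.7673558834007869, 60.366047521000624], [0.5388729379180145, -0.5465273672659136, 0.6410333794811289, -1612.6943240843987], [0.0, 0.0, 0.0, 1.0]] dict_keys(['img', 'depth', 'fx', 'fy', 'cx', 'cy',
[... 160 characters left out ...]
41.85852067149194], [0.975619777953485, 0.061496782696125823, 0.210675567126371, -522.9322689106939], [-0.21056676462328341, -0.008318398704097398, 0.9775440869234913, -1785.1329522280212], [0.0, 0.0, 0.0, 1.0]] dict_keys(['img', 'depth', 'fx', 'fy', 'cx', 'cy', 'extrinsics'])
wrist 391.4479367647643 391.4479367647643 321.41476659680325 238.07971175437044 [[0.40440218632022024, -0.9145745932541935, -0.003490712441989996, -547.9812139033085], [0.8679721289827342, 0.3849930332039852, -0.31369531028304404, 41.715040517151536], [0.2882416607789475, 0.12382922820692227, 0.9495172811661053, -380.4722135061488], [0.0, 0.0, 0.0, 1.0]] dict_keys(['img', 'depth', 'fx', 'fy', 'cx', 'cy', 'extrinsics'])
```

View pics/scene0.png

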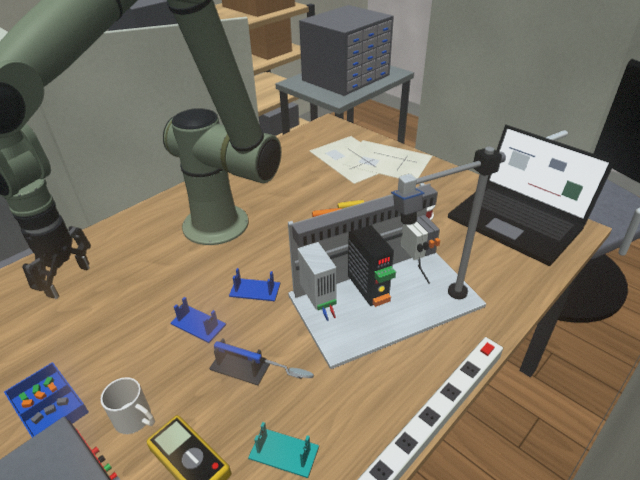

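View pics/top0.png

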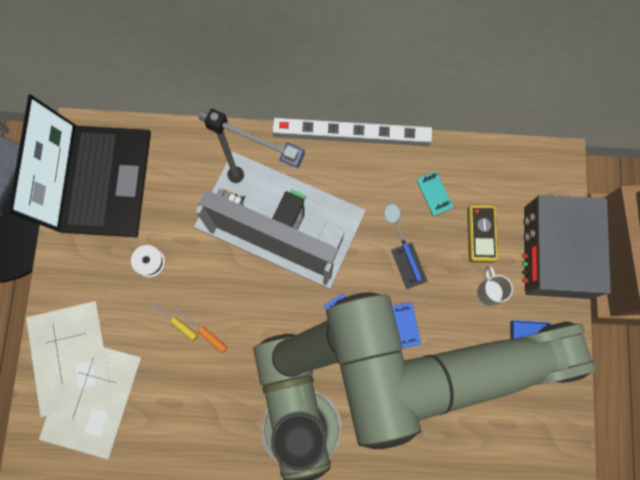

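View pics/wrist0.png

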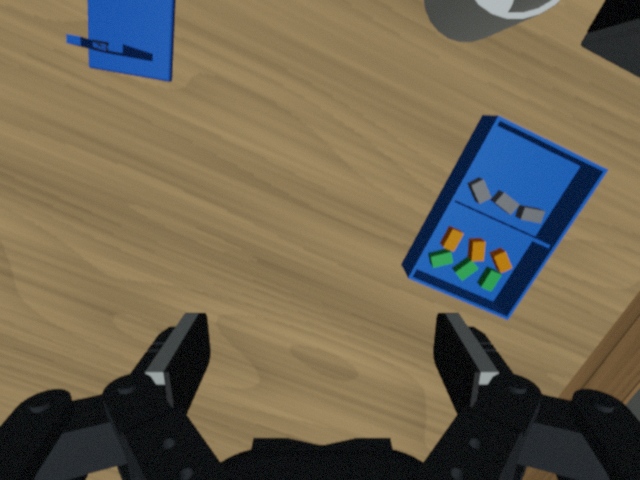

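```bash
cat > h.py <<'E'
import numpy as np, cv2, pickle
def load(n): return pickle.load(open(f"pics/{n}.pkl","rb"))
def grab(n,tag):
    from bench import viewer
    f=viewer.grab_frame(n); pickle.dump(f,open(f"pics/{tag}.pkl","wb")); cv2.imwrite(f"pics/{tag}.png",f["img"][:,:,::-1]); return f
def ray(f,u,v):
    E=np.array(f["extrinsics"]); R=E[:3,:3]; c=-R.T@E[:3,3]
    d=R.T@np.array([(u-f["cx"])/f["fx"],-(v-f["cy"])/f["fy"],-1.0]); return c,d
def atz(f,u,v,z):
    c,d=ray(f,u,v); return c+d*(z-c[2])/d[2]
def dep(f,u,v):
    c,d=ray(f,u,v); return c+d*float(f["depth"][int(round(v)),int(round(u))])
def two(f,p,g,q):
    c1,d1=ray(f,*p); c2,d2=ray(g,*q)
    s=np.linalg.lstsq(np.c_[d1,-d2],c2-c1,rcond=None)[0]
    a=c1+d1*s[0]; b=c2+d2*s[1]; return (a+b)/2,np.linalg.norm(a-b)
def proj(f,P):
    E=np.array(f["extrinsics"]); p=E[:3,:3]@np.asarray(P,float)+E[:3,3]
    return np.array([f["cx"]+f["fx"]*p[0]/-p[2], f["cy"]-f["fy"]*p[1]/-p[2]])
def crop(f,tag,u0,u1,v0,v1,k):
    im=f["img"][v0:v1,u0:u1,::-1]; cv2.imwrite(f"pics/{tag}.png",cv2.resize(im,None,fx=k,fy=k,interpolation=cv2.INTER_CUBIC))
E
python3 - <<'E'
from h import *
t=load("top0"); s=load("scene0")
crop(t,"tc",180,380,90,290,3); crop(s,"sc",270,510,140,380,2.5); crop(t,"tm",370,450,190,300,5)
crop(s,"sm",190,330,320,400,5)
E
```

```text
(no output)
```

View pics/tc.png

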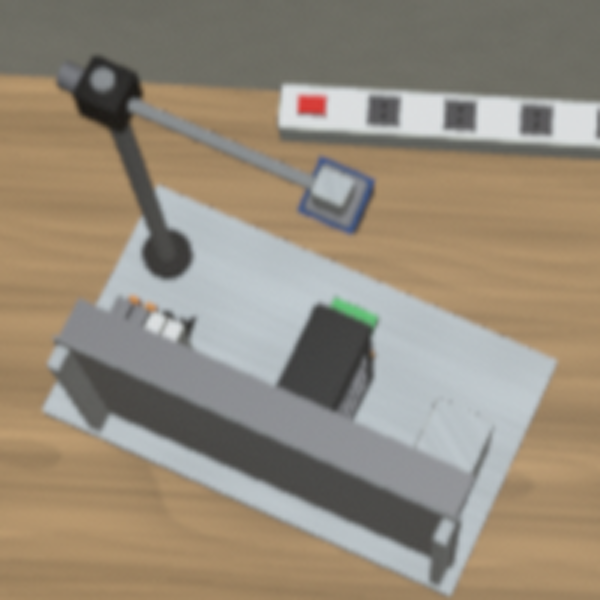

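View pics/sc.png

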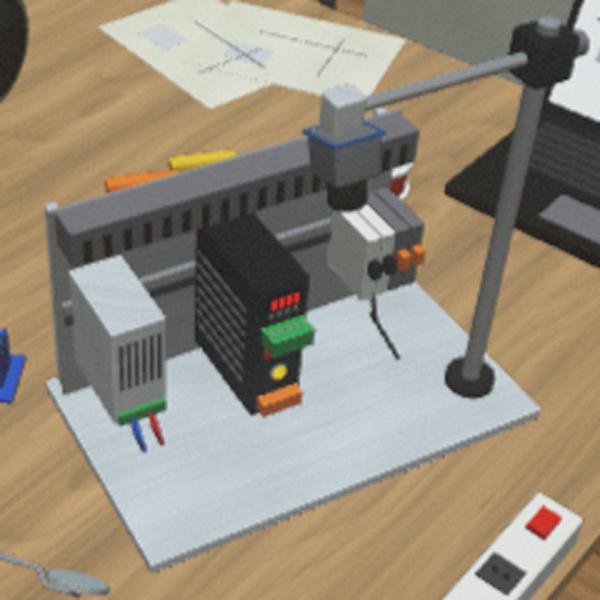

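View pics/tm.png

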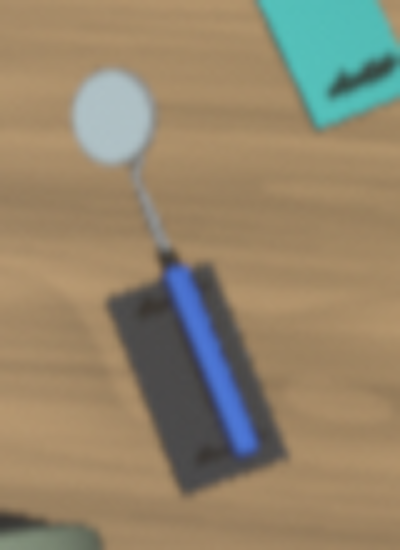

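View pics/sm.png

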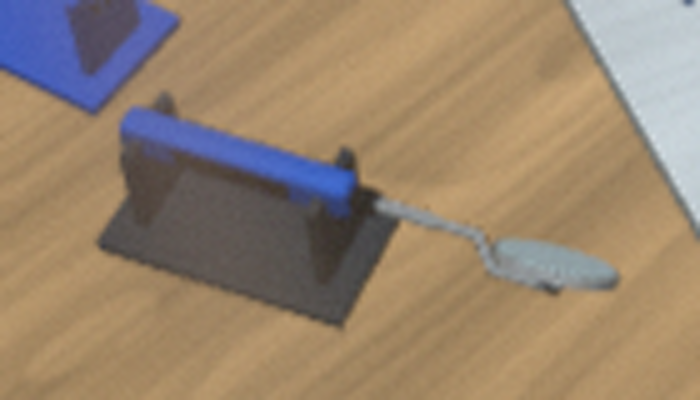

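```bash
python3 - <<'E'
from h import *
np.set_printoptions(suppress=True,precision=1)
t=load("top0"); s=load("scene0")
C={'FL':(232.3,152.3),'FR':(365,210),'NR':(330.7,288),'NL':(194.7,227)}
P={k:atz(t,*v,15) for k,v in C.items()}
for k in P: print(k,P[k],dep(t,*C[k]))
print('scene FR',atz(s,332,367.2,15),'FL',atz(s,485.2,304.8,15))
# rigid fit to rig coords
rc={'FL':(250,-100),'FR':(-210,-100),'NR':(-210,170),'NL':(250,170)}
def fit(A,B):
    A=np.array(A,float);B=np.array(B,float);a=A.mean(0);b=B.mean(0)
    H=(A-a).T@(B-b);th=np.arctan2(H[0,1]-H[1,0],H[0,0]+H[1,1])
    R=np.array([[np.cos(th),-np.sin(th)],[np.sin(th),np.cos(th)]]);o=b-R@a
    return th,o,R,B-(A@R.T+o)
th,o,R,res=fit([rc[k] for k in C]+[(-210,-100),(250,-100)],[P[k][:2] for k in C]+[atz(s,332,367.2,15)[:2],atz(s,485.2,304.8,15)[:2]])
print('rig',th,o,res)
# lamp
m=cv2.inRange(cv2.cvtColor(s["img"],cv2.COLOR_RGB2HSV),(18,100,150),(35,255,255)); m[:275]=0;m[302:]=0;m[:,:370]=0;m[:,395:]=0
ys,xs=np.nonzero(m);print(len(xs),xs.mean(),ys.mean())
L=atz(s,xs.mean(),ys.mean(),100);print('lamp',L,dep(s,xs.mean(),ys.mean()),'in rig',R.T@(L[:2]-o))
# tops: camera box via depth points
for n,f,(u0,u1,v0,v1) in (('top',t,(280,306,142,168)),('scene',s,(392,424,172,222))):
    for v in range(v0,v1,5):
        print(n,v,[tuple(np.r_[R.T@(dep(f,u,v)[:2]-o),dep(f,u,v)[2]].round().astype(int)) for u in range(u0,u1,4)])
# mirror
hsv=cv2.cvtColor(t["img"],cv2.COLOR_RGB2HSV)
m=cv2.inRange(hsv,(105,120,60),(125,255,255)); m[:235]=0;m[290:]=0;m[:,:395]=0;m[:,430:]=0
c=max(cv2.findContours(m,0,1)[0],key=cv2.contourArea);r=cv2.minAreaRect(c);print(r)
ys,xs=np.nonzero(m);print('handle centre',xs.mean(),ys.mean(),atz(t,xs.mean(),ys.mean(),64),dep(t,xs.mean(),ys.mean()))
d=cv2.fitLine(c,cv2.DIST_L2,0,.01,.01).ravel();print(d)
a=atz(t,xs.mean()+10*d[0],ys.mean()+10*d[1],65)-atz(t,xs.mean()-10*d[0],ys.mean()-10*d[1],65);print('dir',a/np.linalg.norm(a),np.arctan2(-a[1],-a[0]))
print('rest base corners',[atz(t,370+u/5,190+v/5,8)[:2] for u,v in((107,302),(211,264),(288,457),(185,494))])
print('face',atz(t,370+113/5,190+117/5,55),dep(t,392.6,213.4))
E
```

```text
FL [824.9 271.9  15. ] [825.  272.   14.7]
FR [ 662.9 -154.4   15. ] [ 664.1 -154.7   10.8]
NR [413.2 -62.3  15. ] [417.  -62.9 -10.1]
NL [575.7 365.2  15. ] [577.3 366.6   8.4]
scene FR [ 671.4 -157.3   15. ] FL [831.6 263.5  15. ]
rig 1.208044175756239 [646.8  72.6] [[-4.1  1.1]
 [-2.9  4.8]
 [-0.2  1.1]
 [-0.9 -1.5]
 [ 5.6  1.9]
 [ 2.5 -7.4]]
25 380.92 288.76
lamp [642.4  53.5 100. ] [641.5  54.7  98.4] in rig [-19.5  -2.6]
top 142 [(np.int64(129), np.int64(-193), np.int64(5)), (np.int64(120), np.int64(-201), np.int64(-3)), (np.int64(23), np.int64(-61), np.int64(412)), (np.int64(95), np.int64(-209), np.int64(3)), (np.int64(83), np.int64(-215), np.int64(3)), (np.int64(72), np.int64(-220), np.int64(3)), (np.int64(61), np.int64(-227), np.int64(-3))]
top 147 [(np.int64(33), np.int64(-37), np.int64(426)), (np.int64(27), np.int64(-45), np.int64(412)), (np.int64(10), np.int64(-37), np.int64(447)), (np.int64(3), np.int64(-44), np.int64(440)), (np.int64(0), np.int64(-59), np.int64(407)), (np.int64(-9), np.int64(-63), np.int64(407)), (np.int64(53), np.int64(-209), np.int64(5))]
top 152 [(np
[... 4844 characters left out ...]
118), np.int64(140), np.int64(182)), (np.int64(-14), np.int64(-58), np.int64(361)), (np.int64(-6), np.int64(-62), np.int64(360)), (np.int64(3), np.int64(-63), np.int64(358)), (np.int64(12), np.int64(-65), np.int64(356)), (np.int64(173), np.int64(126), np.int64(173))]
((411.82757568359375, 261.5690002441406), (40.29589080810547, 5.199468612670898), 68.19859313964844)
handle centre 411.8612440191388 261.8325358851675 [ 498.8 -296.5   64. ] [ 499.2 -296.8   62.2]
[  0.4   0.9 411.8 261.7]
dir [-0.9 -0.4  0. ] 0.4132750563248599
rest base corners [array([ 541.8, -241.4]), array([ 569.7, -304.3]), array([ 452.8, -354.4]), array([ 426.2, -292.8])]
face [ 646.1 -235.4   55. ] [ 648.  -236.2   48.2]
```

```bash
cat >> h.py <<'E'
from scipy.spatial.transform import Rotation as Ro
def plan(p,Rt,st=None):
    """rows: total shift (in present tool axes, units of 40mm) and total turn (units .08)"""
    from bench import sense
    st=st or sense(); R0=Ro.from_rotvec(st["ee_rot"])
    sh=R0.inv().apply(np.asarray(p)-st["eef_pos"])/40; tu=(R0.inv()*Ro.from_matrix(Rt)).as_rotvec()/.08
    return sh,tu
E
python3 - <<'E'
from h import *
from bench import sense
np.set_printoptions(suppress=True,precision=3)
st=sense();print(Ro.from_rotvec(st["ee_rot"]).as_matrix())
y=.413
ym=np.array([-np.sin(y),np.cos(y),0]);dn=np.array([0,0,-1.])
for s in(1,-1):
    Rt=np.c_[dn,s*ym,np.cross(dn,s*ym)]
    print(plan([498.3,-297,150],Rt))
s=load("scene0");th=1.208;o=np.array([646.8,72.6]);R=np.array([[np.cos(th),-np.sin(th)],[np.sin(th),np.cos(th)]])
for u,v,yr in((408.9,218,-52.5),(408.4,222,-53.5)):
    c,d=ray(s,u,v);cr=np.r_[R.T@(c[:2]-o),c[2]];dr=np.r_[R.T@d[:2],d[2]];print(cr+dr*(yr-cr[1])/dr[1])
E
```

```text
[[-0.     0.404 -0.915]
 [ 0.001 -0.915 -0.404]
 [-1.    -0.001 -0.   ]]
(array([ 2.496, -1.913, -8.395]), array([-39.235,  -0.026,  -0.003]))
(array([ 2.496, -1.913, -8.395]), array([ 0.035, -0.002,  0.016]))
[  3.214 -52.5   348.056]
[  2.398 -53.5   338.306]
```

send_rows(
  targets=[
    [[0.1,-0.2,-0.84],[0,0,0]],
    [[0.1,-0.2,-0.84],[0,0,0]],
    [[0.1,-0.2,-0.84],[0,0,0]],
    [[0.1,-0.2,-0.84],[0,0,0]],
    [[0.1,-0.2,-0.84],[0,0,0]],
    [[0.3,-0.2,-0.84],[0,0,0]],
    [[0.3,-0.2,-0.84],[0,0,0]],
    [[0.4,-0.2,-0.84],[0,0,0]],
    [[0.5,-0.2,-0.84],[0,0,0]],
    [[0.5,-0.1,-0.84],[0,0,0]],
    [[0,0,0],[0,0,0]],
    [[0,0,0],[0,0,0]],
  ],
  hand=1,
)

```text
clock: 1.35
eef_pos: [498.7, -297.1, 149.4]
ee_rot: [1.99, 0.423, -1.993]
contact_force: [-0.0, -1.0, 0.2]
grip_width: 85.3
```

```bash
python3 - <<'E'
from h import *
from bench import sense
st=sense();print(st['clock'],st['joint_pos'],st['eef_pos'],st['ee_rot'],st['qvel'])
grab("wrist","w1");grab("scene","s1");grab("top","t1")
E
```

```text
1.35 [-6.64198142e-01  4.66465965e-01 -2.52985774e-01  8.53406635e-01
 -4.12010841e-04  2.05995753e+00] [ 498.66865065 -297.06271594  149.41002716] [ 1.99012532  0.42320774 -1.99346584] [-0.03232429 -0.02569427  0.00617509  0.00274675 -0.00180349  0.00158069]
```

View pics/w1.png

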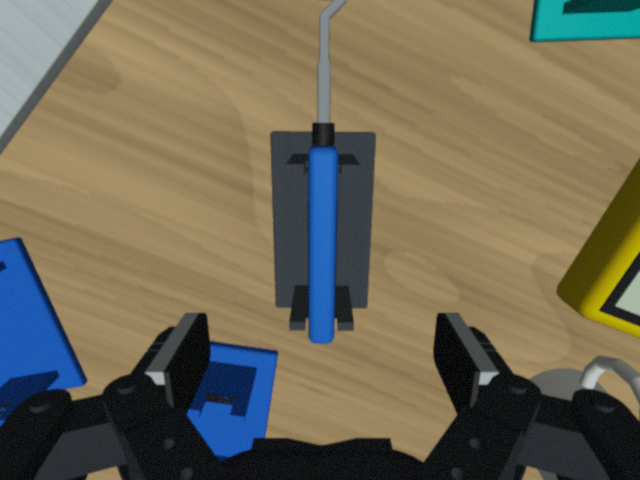

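View pics/s1.png

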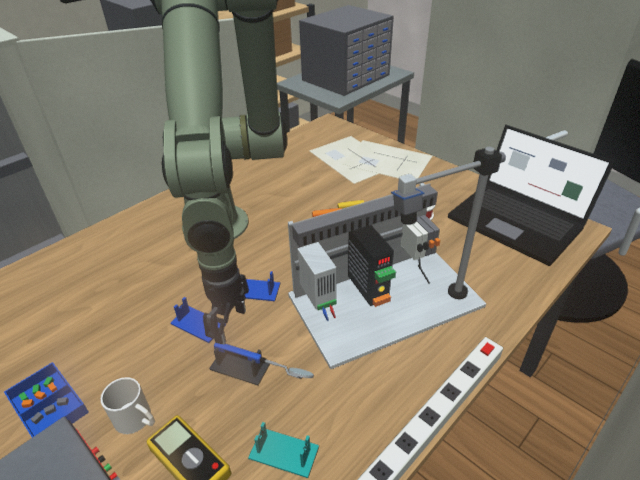

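```bash
python3 - <<'E'
from h import *
np.set_printoptions(suppress=True,precision=2)
f=load("w1")
a=atz(f,322,148,64);b=atz(f,321,342,64);print(a,b,(a+b)/2,np.linalg.norm(a-b),np.arctan2(*(a-b)[[1,0]]))
t=load("t1");C={'FL':(232.3,152.3)}
# rig base edge in wrist view: 
print(atz(f,0,142,15),atz(f,95,0,15))
hs=cv2.cvtColor(f["img"],cv2.COLOR_RGB2HSV);m=cv2.inRange(hs,(100,120,60),(125,255,255));m[:,:290]=0;m[:,355:]=0;m[360:]=0
ys,xs=np.nonzero(m);print(xs.min(),xs.max(),ys.min(),ys.max(),[ (v,xs[ys==v].mean()) for v in (160,200,250,300,330)])
E
```

```text
[ 553.62 -271.94   64.  ] [ 446.74 -318.79   64.  ] [ 500.18 -295.36   64.  ] 116.69144235445162 0.41314246945777533
[468.83 -83.34  15.  ] [ 572.51 -120.1    15.  ]
308 338 146 342 [(160, np.float64(323.0)), (200, np.float64(322.5)), (250, np.float64(322.0)), (300, np.float64(321.5)), (330, np.float64(321.0))]
```

send_rows(
  targets=[
    [[0.5,-0.02,-0.04],[0,0,0]],
    [[0.5,0,0],[0,0,0]],
    [[0.5,0,0],[0,0,0]],
    [[0.4,0,0],[0,0,0]],
    [[0.3,0,0],[0,0,0]],
    [[0.16,0,0],[0,0,0]],
    [[0,0,0],[0,0,0]],
    [[0,0,0],[0,0,0]],
  ],
)

```text
clock: 2.3
eef_pos: [500.3, -297.0, 56.5]
ee_rot: [1.993, 0.419, -1.992]
contact_force: [-0.1, 0.5, 0.8]
grip_width: 85.2
```

send_rows(
  targets=[
    [[0,0,0],[0,0,0]],
    [[0,0,0],[0,0,0]],
    [[0,0,0],[0,0,0]],
    [[0,0,0],[0,0,0]],
    [[0,0,0],[0,0,0]],
    [[0,0,0],[0,0,0]],
    [[0,0,0],[0,0,0]],
    [[0,0,0],[0,0,0]],
    [[0,0,0],[0,0,0]],
    [[0,0,0],[0,0,0]],
    [[0,0,0],[0,0,0]],
    [[0,0,0],[0,0,0]],
  ],
  hand=-1,
)

```text
clock: 3.5
eef_pos: [500.2, -296.6, 56.2]
ee_rot: [1.992, 0.42, -1.992]
contact_force: [-1.2, 1.6, 5.1]
grip_width: 15.2
```

send_rows(
  targets=[
    [[-0.2,0,0],[0,0,0]],
    [[-0.4,0,0],[0,0,0]],
    [[-0.5,0,0],[0,0,0]],
    [[-0.5,0,0],[0,0,0]],
    [[-0.5,0,0],[0,0,0]],
    [[-0.5,0,0],[0,0,0]],
    [[-0.5,0,0],[0,0,0]],
    [[-0.4,0,0],[0,0,0]],
    [[-0.2,0,0],[0,0,0]],
    [[0,0,0],[0,0,0]],
    [[0,0,0],[0,0,0]],
  ],
)

```text
clock: 4.6
eef_pos: [499.5, -296.2, 203.1]
ee_rot: [1.992, 0.421, -1.994]
contact_force: [-0.5, 0.8, -0.6]
grip_width: 15.1
```

```bash
python3 - <<'E'
from h import *
from bench import sense
st=sense();print(st['clock'],st['joint_pos'],st['eef_pos'],st['ee_rot'],st['grip_width'])
grab("scene","s2");grab("wrist","w2");
t=grab("top","t2");crop(t,"t2c",180,480,90,310,2.6)
E
```

```text
4.6 [-6.62292092e-01  4.17631189e-01 -1.81626305e-01  9.72825922e-01
 -1.03971862e-04  2.06354406e+00] [ 499.53329465 -296.23393357  203.08176058] [ 1.99171633  0.42123232 -1.99356803] 15.114683809157167
```

View pics/s2.png

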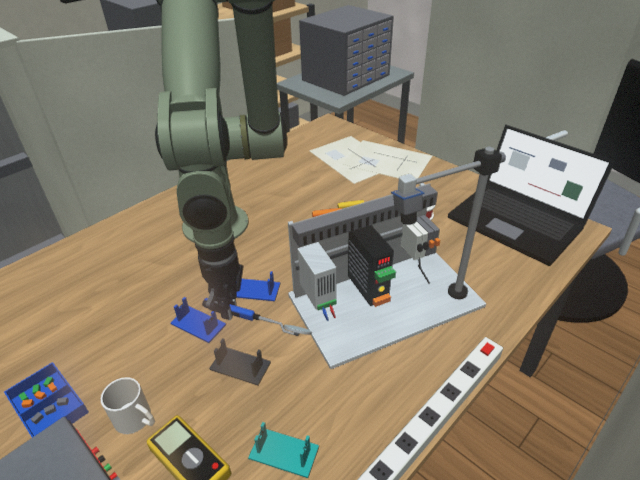

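View pics/t2c.png

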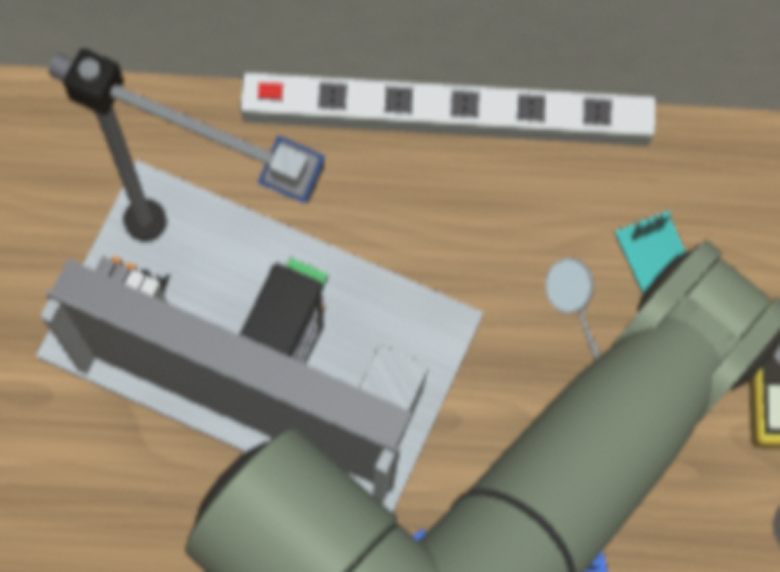

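View pics/w2.png

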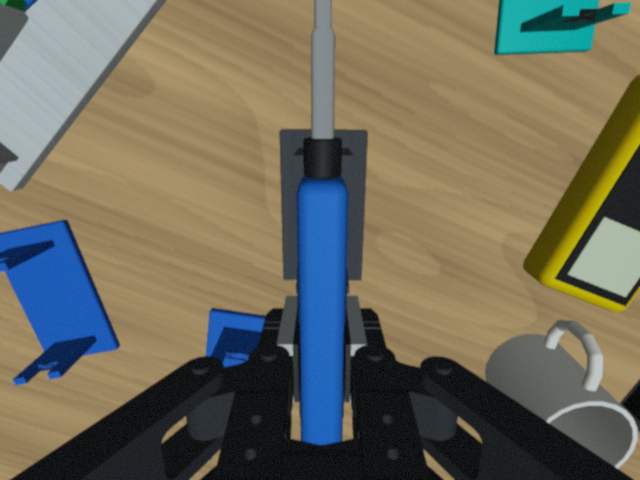

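```bash
python3 - <<'E'
from h import *
np.set_printoptions(suppress=True,precision=2)
t=load("top0");s=load("scene0")
g=cv2.GaussianBlur(t["img"],(3,3),0).astype(float)
# whiteness: blue minus red separates plate (bluish) from wood
def edge(f,p,q,z,n=40,w=6,lo=.08,hi=.92):
    d=(f["img"][:,:,2].astype(float)-f["img"][:,:,0].astype(float)).astype(np.float32)
    p=np.array(p,float);q=np.array(q,float);e=(q-p)/np.linalg.norm(q-p);nn=np.array([-e[1],e[0]])
    pts=[]
    offs=np.arange(-w,w+.01,.25)
    for a in np.linspace(lo,hi,n):
        P=p+(q-p)*a; L=P+offs[:,None]*nn
        v=cv2.remap(d,L[:,0].astype(np.float32)[None],L[:,1].astype(np.float32)[None],cv2.INTER_LINEAR).ravel()
        v=cv2.GaussianBlur(v[:,None],(1,9),0).ravel(); gr=np.abs(np.gradient(v)); k=gr[4:-4].argmax()+4
        pts.append(atz(f,*(P+offs[k]*nn),z)[:2])
    pts=np.array(pts,np.float32); vx,vy,x0,y0=cv2.fitLine(pts,cv2.DIST_HUBER,0,.01,.01).ravel()
    r=np.abs((pts[:,0]-x0)*vy-(pts[:,1]-y0)*vx); return np.array([vx,vy]),np.array([x0,y0]),np.median(r)
E={'front':edge(t,(232.3,152.3),(365,210),15),'right':edge(t,(365,210),(330.7,288),15),'leftfrontpart':edge(t,(232.3,152.3),(194.7,227),15,lo=.05,hi=.95)}
E['sfront']=edge(s,(332,367.2),(485.2,304.8),15,w=4); 
for k,(d,p,r) in E.items():
    print(k,np.arctan2(d[1],d[0])%np.pi,p,r)
def X(a,b):
    (d1,p1,_),(d2,p2,_)=E[a],E[b];k=np.linalg.solve(np.c_[d1,-d2],p2-p1);return p1+d1*k[0]
A=X('front','right');B=X('front','leftfrontpart');print(A,B,np.linalg.norm(A-B))
E
```

```text
front 1.2036893 [742.83  47.06] 0.33276558
right 2.7742157 [ 536.68 -108.06] 0.18829286
leftfrontpart 2.7667499 [703.97 322.45] 0.97951126
sfront 1.2019078 [751.15  41.86] 0.2524109
[ 664.29 -157.18] [829.7  272.98] 460.8615
```

```bash
python3 - <<'E'
from h import *
np.set_printoptions(suppress=True,precision=1)
t=load("top0");s=load("scene0");th=1.2035;o=np.array([646.5,75.1]);R=np.array([[np.cos(th),-np.sin(th)],[np.sin(th),np.cos(th)]])
rig=lambda P:np.r_[R.T@(P[:2]-o),P[2]]
crop(t,"td",260,320,140,220,8);crop(s,"sd",340,440,170,310,4)
for u,v in((286,191),(305,197.3)):print('drive',rig(atz(t,u,v,215)))
E
```

```text
drive [  5.4   2.2 215. ]
drive [-50.1  -3.3 215. ]
```

View pics/td.png

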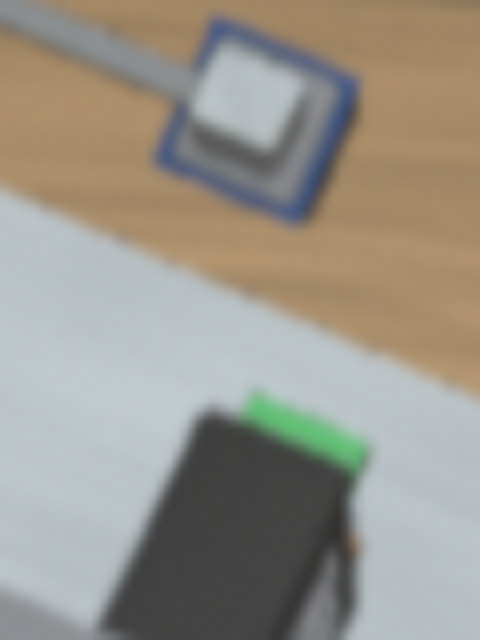

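View pics/sd.png

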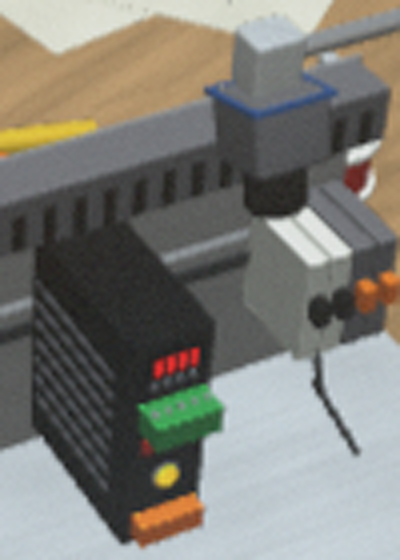

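```bash
cat > goal.py <<'E'
from h import *
th=1.2035;o=np.array([646.5,75.1,0]);Rr=Ro.from_euler('z',th).as_matrix()
W=lambda p:Rr@np.asarray(p,float)+o
rg=lambda P:Rr.T@(np.asarray(P)-o)
lens=W([0,-55.3,341]);lamp=W([-21.5,-1,100])
zl=Rr@np.array([0,-np.sin(np.radians(15)),-np.cos(np.radians(15))])
face=lens+250*zl
aim=lens+.68*(lamp-lens)
n=(aim-face)/np.linalg.norm(aim-face)
def mirR(a=0.):
    # mirror x: perpendicular to n, near rig x ; a: tail-up roll about n
    x=Rr[:,0]-n*(n@Rr[:,0]);x/=np.linalg.norm(x)
    x=Ro.from_rotvec(n*a).apply(x); w=np.cross(n,x)  # face frame x,w,n
    # mirror y,z: n=(y+z)/√2 ; face y axis w = n×x
    y=(n+w)/np.sqrt(2) ; z=np.cross(x,y)
    if abs(n@(y+z)/np.sqrt(2)-1)>1e-6:
        y=(n-w)/np.sqrt(2); z=np.cross(x,y)
    assert abs(n@(y+z)/np.sqrt(2)-1)<1e-6
    return np.c_[x,y,z]
# grasp: mirror in tool: tool x=-mz, tool y=-my, tool z=-mx?
G=np.c_[[-0,0,-1.],[0,-1,0],[-1,0,0]]  # columns tool axes in mirror coords
E
python3 - <<'E'
from goal import *
np.set_printoptions(suppress=True,precision=3)
t=load("top0")
for z in(400,410):print('box',z,rg(atz(t,292.3,155.1,z)))
print('face',face,'n rig',Rr.T@n,'dist',np.linalg.norm(aim-face))
for a in(0,-.2,.2):
    M=mirR(a);print(a,Rr.T@M);p=face-M@[160,0,0];print('handle',p,rg(p)); Rt=M@G
    tcp=p+M@[0,0,1.2]
    print(np.linalg.det(Rt),tcp,plan(tcp,Rt))
E
```

```text
box 400 [ -0.85  -39.594 400.   ]
box 410 [ -2.74 -36.3  410.  ]
face [758.501  32.007  99.519] n rig [-0.114  0.79   0.603] dist 128.7017310705512
0 [[ 0.994 -0.08  -0.08 ]
 [ 0.09   0.987  0.129]
 [ 0.069 -0.136  0.988]]
handle [ 714.9   -121.542   88.488] [-158.964 -134.45    88.488]
0.9999999999999998 [ 714.72  -121.576   89.674] (array([ 2.823, -1.813, -6.69 ]), array([-10.9  ,   1.555,   1.241]))
-0.2 [[ 0.974  0.059 -0.22 ]
 [-0.032  0.992  0.125]
 [ 0.225 -0.115  0.967]]
handle [ 697.764 -111.554   63.444] [-155.796 -114.871   63.444]
0.9999999999999999 [ 697.53  -111.746   64.605] (array([ 3.451, -2.211, -6.397]), array([-9.218,  3.259,  0.353]))
0.2 [[ 0.974 -0.22   0.059]
 [ 0.209  0.966  0.15 ]
 [-0.09  -0.134  0.987]]
handle [ 733.773 -125.408  113.972] [-155.796 -153.453  113.972]
0.9999999999999998 [ 733.63  -125.277  115.156] (array([ 2.185, -1.539, -7.084]), array([-12.538,  -0.19 ,   2.136]))
```

send_rows(
  targets=[
    [[0,-0.04,-0.4],[0,0,0]],
    [[0.05,-0.04,-0.7],[0,0,0]],
    [[0.05,-0.04,-0.8],[0,0,0]],
    [[0.05,-0.04,-0.8],[0,0,0]],
    [[0.05,-0.04,-0.8],[0,0,0]],
    [[0.05,-0.04,-0.8],[0,0,0]],
    [[0.05,-0.04,-0.8],[0,0,0]],
    [[0.03,-0.03,-0.5],[0,0,0]],
    [[0,-0.02,-0.24],[0,0,0]],
    [[0,0,0],[0,0,0]],
  ],
)

```text
clock: 5.75
eef_pos: [709.1, -188.7, 189.6]
ee_rot: [1.991, 0.423, -1.992]
contact_force: [-0.2, 0.2, -2.6]
grip_width: 14.8
```

send_rows(
  targets=[
    [[0,0,0],[-0.5,0,0.08]],
    [[0,0,0],[-0.9,-0.01,0.15]],
    [[0,0,0],[-0.95,-0.02,0.16]],
    [[0,0,0],[-0.95,-0.02,0.16]],
    [[0,0,0],[-0.95,-0.02,0.16]],
    [[0,0,0],[-0.95,-0.02,0.16]],
    [[0,0,0],[-0.95,-0.02,0.16]],
    [[0,0,0],[-0.95,-0.02,0.16]],
  ],
)

```text
clock: 6.55
eef_pos: [707.2, -190.9, 190.9]
ee_rot: [1.606, 0.773, -1.59]
contact_force: [0.6, 0.4, -1.5]
grip_width: 15.2
```

```bash
python3 - <<'E'
from goal import *
from bench import sense
st=sense();print(st['clock'],st['joint_pos'],st['eef_pos'],st['grip_width'],st['contact_force'])
grab("scene","s3")
M=mirR(.2);print(plan(face-M@[160,0,-1.2],M@G))
E
```

```text
6.55 [-0.34214487  0.65522191  0.18418525  1.02354278 -0.05693782  1.81140222] [ 707.23614187 -190.94725692  190.88895984] 15.197832317546865 [ 0.55130695  0.37664292 -1.45926778]
(array([ 1.79060865, -0.50780445, -1.79683401]), array([-5.38678415, -0.05843169,  0.9222957 ]))
```

View pics/s3.png

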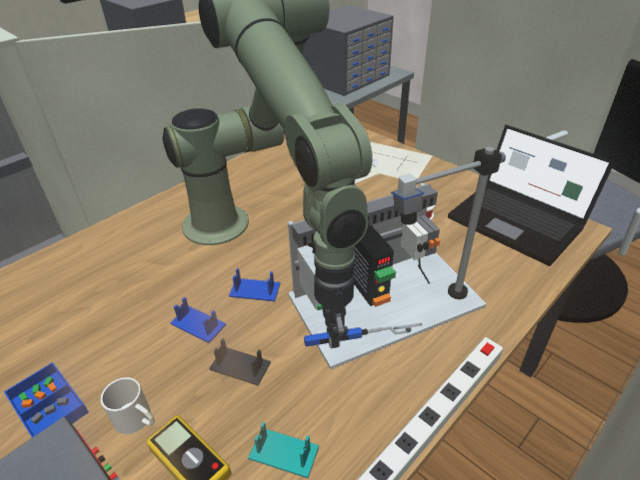

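send_rows(
  targets=[
    [[0,0,0],[-0.95,-0.01,0.16]],
    [[0,0,0],[-0.95,-0.01,0.16]],
    [[0,0,0],[-0.95,-0.01,0.16]],
    [[0,0,0],[-0.95,-0.01,0.16]],
    [[0,0,0],[-0.95,-0.01,0.16]],
    [[0,0,0],[-0.6,-0.01,0.12]],
    [[0,0,0],[0,0,0]],
    [[0,0,0],[0,0,0]],
  ],
)

```text
clock: 7.4
eef_pos: [707.8, -190.6, 190.9]
ee_rot: [1.306, 0.963, -1.273]
contact_force: [-0.4, 0.5, -1.6]
grip_width: 15.2
```

```bash
python3 - <<'E'
from goal import *
from bench import sense
st=sense();print(st['clock'],st['joint_pos'],st['eef_pos'],st['grip_width'],st['contact_force'])
s=grab("scene","s4");crop(s,"s4c",270,510,140,380,2.5);grab("top","t4");grab("wrist","w4")
M=mirR(.2);print(plan(face-M@[160,0,-1.2],M@G))
E
```

```text
7.4 [-0.33892238  0.60245383  0.08094851  0.90056611 -0.06332775  1.3862912 ] [ 707.77820696 -190.56745247  190.87810123] 15.209613213216796 [-0.42619086  0.47752593 -1.60863143]
(array([ 1.76299295,  0.12476093, -1.86973436]), array([-0.10159609, -0.00510689,  0.00665194]))
```

View pics/s4c.png

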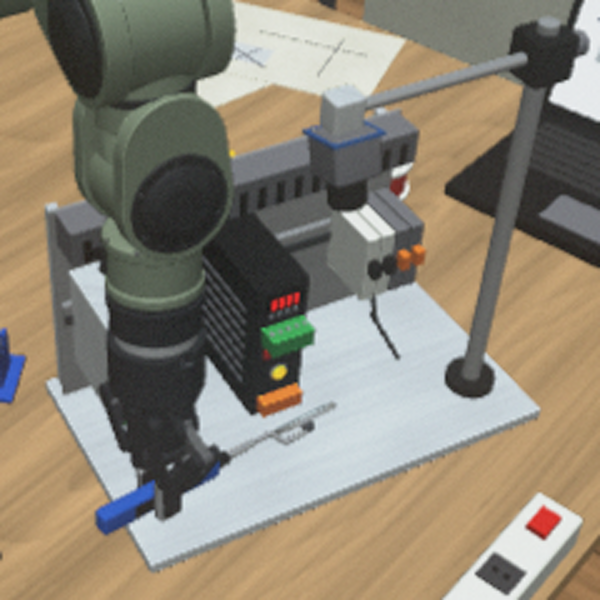

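View pics/t4.png

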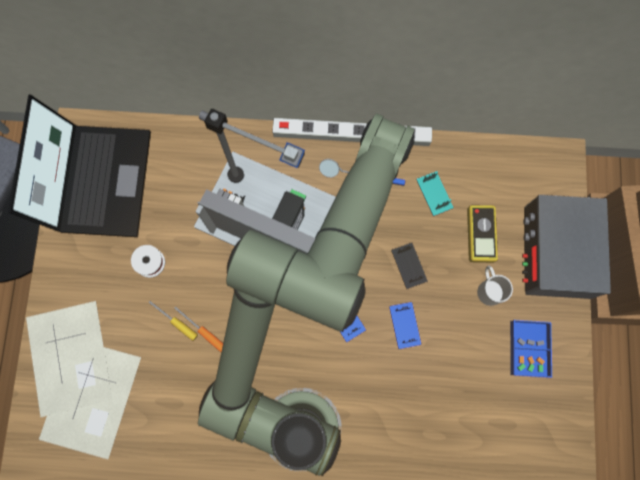

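View pics/w4.png

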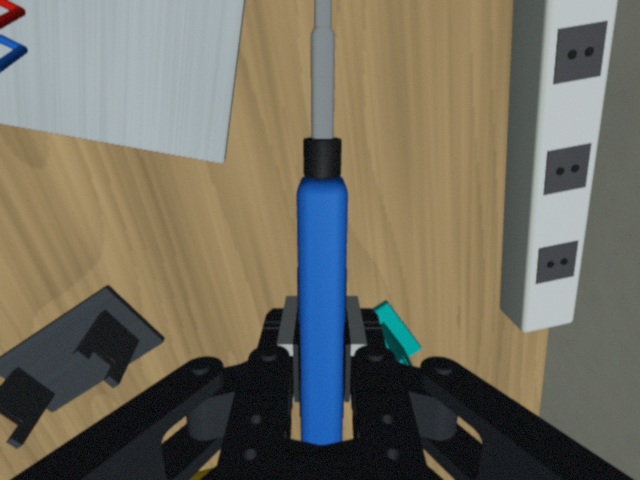

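send_rows(
  targets=[
    [[0.1,0.01,-0.2],[-0.1,0,0]],
    [[0.3,0.02,-0.35],[0,0,0]],
    [[0.35,0.03,-0.35],[0,0,0]],
    [[0.35,0.03,-0.35],[0,0,0]],
    [[0.3,0.02,-0.3],[0,0,0]],
    [[0.2,0.02,-0.2],[0,0,0]],
    [[0.16,0,-0.12],[0,0,0]],
    [[0,0,0],[0,0,0]],
    [[0,0,0],[0,0,0]],
    [[0,0,0],[0,0,0]],
  ],
)

```text
clock: 8.55
eef_pos: [733.8, -125.6, 116.2]
ee_rot: [1.299, 0.966, -1.265]
contact_force: [-0.1, 0.4, -1.1]
grip_width: 15.0
```

```bash
python3 - <<'E'
from goal import *
from bench import sense
np.set_printoptions(suppress=True,precision=2)
st=sense();print(st['clock'],st['eef_pos'],st['grip_width'],st['contact_force'])
s=grab("scene","s5");crop(s,"s5c",270,510,140,380,2.5);t=grab("top","t5");grab("wrist","w5");crop(t,"t5c",260,380,110,230,5)
M=mirR(.2);print(plan(face-M@[160,0,-1.2],M@G))
Mm=Ro.from_rotvec(st['ee_rot']).as_matrix()@G.T
fp=st['eef_pos']+Mm@[160,0,-1.2];print('face by tool, rig',rg(fp),'want',rg(face)); 
Fn=Mm@[0,.7071,.7071];Fx=Mm[:,0];v=aim-fp;print('aim in face',v@Fx,v@np.cross(Fn,Fx),v@Fn)
print('pred px',proj(t,fp),proj(s,fp))
E
```

```text
8.55 [ 733.84 -125.64  116.16] 15.027469557689749 [-0.1   0.35 -1.1 ]
(array([ 0.02, -0.  , -0.01]), array([ 0.  , -0.  , -0.01]))
face by tool, rig [  -0.27 -120.3   100.52] want [  -0.   -120.     99.52]
aim in face 0.42791096717576427 0.7549017464576854 128.30213554681978
pred px [306.72 167.65] [413.81 317.52]
```

View pics/s5c.png

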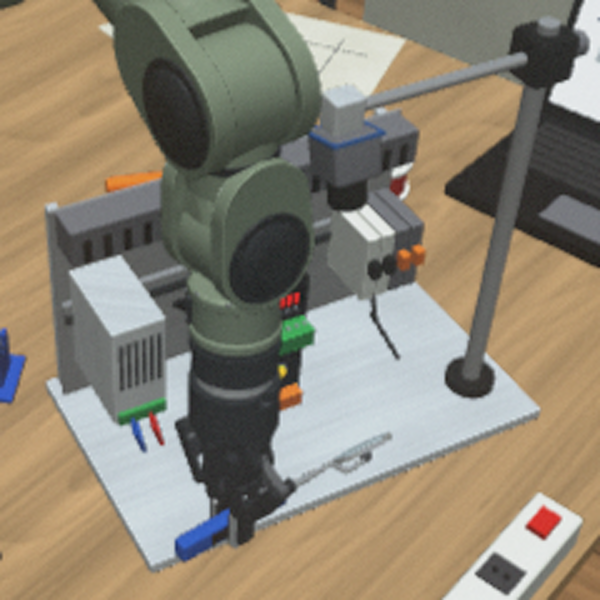

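View pics/t5c.png

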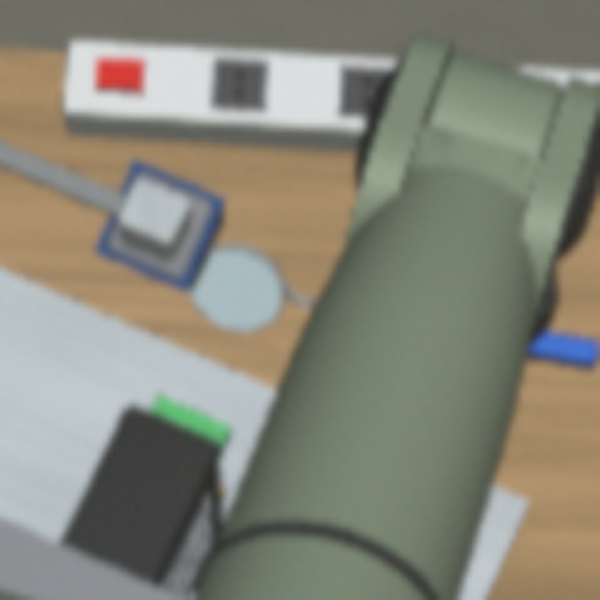

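```bash
python3 - <<'E'
from goal import *
from bench import sense
np.set_printoptions(suppress=True,precision=1)
st=sense();Mm=Ro.from_rotvec(st['ee_rot']).as_matrix()@G.T;O=st['eef_pos']+Mm@[0,0,-1.2]
w=load("w5");s=load("s5");t=load("t5")
for n,p in {'front top L':(60,8,10),'front top R':(60,-8,10),'tail top':(-60,0,10),'tail c':(-60,0,0)}.items():
    P=O+Mm@np.array(p,float);print(n,[proj(f,P) for f in(w,s,t)])
hs=cv2.cvtColor(w["img"],cv2.COLOR_RGB2HSV);m=cv2.inRange(hs,(100,120,60),(125,255,255));m[:,:280]=0;m[:,365:]=0
ys,xs=np.nonzero(m);print(xs.min(),xs.max(),ys.min(),ys.max(),[(v,xs[ys==v].min(),xs[ys==v].max()) for v in(190,250,320,400,430)])
for f,b in((s,(325,365,335,375)),):
    hs=cv2.cvtColor(f["img"],cv2.COLOR_RGB2HSV);m=cv2.inRange(hs,(105,120,60),(125,255,255))
    ys,xs=np.nonzero(m[b[2]:b[3],b[0]:b[1]]);print('scene blue',xs.min()+b[0],xs.max()+b[0],ys.min()+b[2],ys.max()+b[2])
q=[proj(w,O+Mm@np.array(p,float)) for p in((60,8,10),(60,-8,10),(-60,8,10),(-60,-8,10))];print(q)
cv2.imwrite("pics/diff.png",0) if 0 else None
v=load("w2");a=cv2.cvtColor(v["img"],cv2.COLOR_RGB2HSV);m=cv2.inRange(a,(100,120,60),(125,255,255));m[:,:280]=0;m[:,365:]=0;ys,xs=np.nonzero(m);print('w2',ys.min(),ys.max())
E
```

```text
front top L [array([297.2, 183.5]), array([380.3, 330.3]), array([338.6, 175.5])]
front top R [array([351.7, 183.5]), array([385.2, 334. ]), array([339.7, 170.3])]
tail top [array([323.6, 489.6]), array([341.1, 356. ]), array([379.1, 180.1])]
tail c [array([323.5, 467.3]), array([341.1, 359.5]), array([379.2, 180.8])]
297 346 177 445 [(190, np.int64(298), np.int64(346)), (250, np.int64(298), np.int64(345)), (320, np.int64(299), np.int64(344)), (400, np.int64(300), np.int64(342)), (430, np.int64(301), np.int64(341))]
scene blue 340 361 343 363
[array([297.2, 183.5]), array([351.7, 183.5]), array([303.1, 489.6]), array([344.1, 489.6])]
w2 176 445
```

View pics/w5.png

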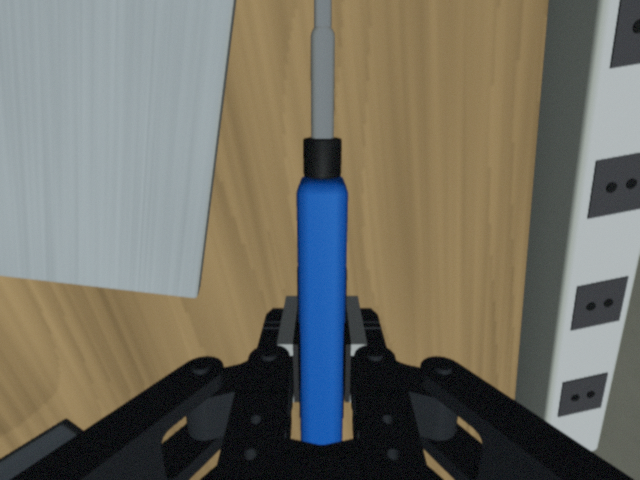

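```bash
python3 - <<'E'
from goal import *
from bench import sense,viewer
np.set_printoptions(suppress=True,precision=3)
st=sense();Mm=Ro.from_rotvec(st['ee_rot']).as_matrix()@G.T;O=st['eef_pos']+Mm@[0,0,-1.2];fp=O+Mm@[160,0,0]
t=load("t5");s=load("s5")
ds=[t["depth"]]+[viewer.grab_frame("top")["depth"] for _ in range(6)]
D=np.mean(ds,0);print('noise',np.std([d[168,307] for d in ds]))
P=[]
for v in range(156,181):
    for u in range(296,321):
        if D[v,u]>0:
            c,d=ray(t,u,v);p=c+d*D[v,u]
            if np.linalg.norm(p-fp)<45 and p[2]>60:P.append((u,v,*p))
P=np.array(P);print(len(P),'px mean',P[:,:2].mean(0),'u',P[:,0].min(),P[:,0].max(),'v',P[:,1].min(),P[:,1].max())
c=np.median(P[:,2:],0);A=np.c_[P[:,2:4]-c[:2],np.ones(len(P))];z=P[:,4]
for _ in range(5):
    k=np.linalg.lstsq(A,z,rcond=None)[0];r=z-A@k;g=np.abs(r)<2.5*np.median(np.abs(r))+.3;A,z,P=A[g],z[g],P[g]
print('resid',r.std(),len(z));nn=np.array([-k[0],-k[1],1]);nn/=np.linalg.norm(nn)
print('centroid rig',rg(P[:,2:].mean(0)),'tool-pred',rg(fp))
print('normal rig meas',Rr.T@nn,'pred',Rr.T@(Mm@[0,.7071,.7071]),'want',Rr.T@n)
v=aim-P[:,2:].mean(0);fx=Mm[:,0]-nn*(nn@Mm[:,0]);fx/=np.linalg.norm(fx);print('aim in meas face',v@fx,v@np.cross(nn,fx),v@nn)
im=s["img"][:,:,::-1].copy();im=cv2.resize(im[300:380,320:440],None,fx=6,fy=6,interpolation=cv2.INTER_CUBIC)
def dot(p,col):
    q=proj(s,p);cv2.circle(im,tuple(int(round(x)) for x in ((q-[320,300]+.5)*6)),3,col,-1)
Fx=Mm[:,0];Fn=Mm@[0,.7071,.7071];Fy=np.cross(Fn,Fx)
for a in np.linspace(0,2*np.pi,24):dot(fp+30*(np.cos(a)*Fx+np.sin(a)*Fy),(0,0,255))
for x in(-60,60):
  for y in(-8,8):
    for zz in(-10,10):dot(O+Mm@np.array([x,y,zz],float),(0,255,255))
dot(lamp,(255,0,255))
cv2.imwrite("pics/ov.png",im)
E
```

```text
noise 3.9703507
257 px mean [307.767 166.957] u 298.0 320.0 v 158.0 175.0
resid 2.0028807243171998 217
centroid rig [  -2.55  -122.481  101.656] tool-pred [  -0.274 -120.1    100.401]
normal rig meas [-0.123  0.783  0.609] pred [-0.114  0.79   0.602] want [-0.114  0.79   0.603]
aim in meas face 4.570126483654313 3.4940076565710334 129.0165700686326
```

View pics/ov.png

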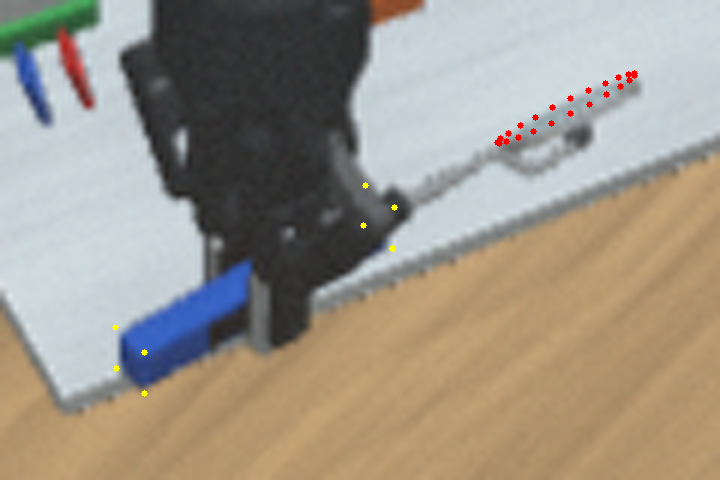

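```bash
python3 - <<'E'
from bench import sense,job_done
st=sense();print(st['clock'],abs(st['qvel']).max(),st['grip_width'],st['contact_force'])
print(job_done())
E
```

```text
9.0 0.002071632567800303 14.702336669257834 [-0.69558836  0.68899383 -2.07446506]
the job is handed in; nothing more can be done
None
```

I gripped the mirror mid-handle, lifted it straight out of the dark rest and brought its glass in front of the drive from the side. I handed the job in at 9.0 s with the mirror held still in the air. The hand-in reports no verdict.

**Face position:** from the tool pose, the face centre is about 1 mm from its target. Top-camera depth puts it 2 to 3 mm off in each axis (allowed: 20 mm sideways, 25 mm in distance).

**Aim:** the aim point is less than 1 mm off the glass normal by the tool pose. By the normal fitted to the depth it is 4.6 mm and 3.5 mm off (allowed: 16 mm).

**Stillness and grip:** joint speeds were at most 0.002 rad/s, with about 15 mm of handle between the fingers. The force readings showed no knock on the rig, and the handle had not slipped in the wrist view. I checked bystanders only by eye in the pictures up to just before the last move, and saw none moved.

**Disagreement:** the side ("scene") camera places the glass 1 to 2 pixels (3 to 6 mm) lower than predicted, and the handle's tail slightly off as well. That camera also read the lamp about 4 mm off along the rig's y axis, so I put this down to its calibration or a small droop in the grip and left it uncorrected. I did not check the reflection itself, because there was no view through the overhead lens.

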